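# Roll the conveyor roller up the ramp into its seat and lock it

## Robot

A 6-joint arm with a two-finger parallel gripper is mounted at the origin on a cart in front of the work surface, level with it; the furniture and walls round the work are solid. World frame = base frame: x ahead of the robot, y to its left, z up, the work surface at z = 0. Lengths are in m, angles in rad, forces in N, time in s.
With the tool pointing down it reaches from about 0.375 to 0.9 m from the base axis. Payload 3.1 kg.
Tool frame: the origin (TCP) lies midway between the tips of the shut fingers; the grasp point (between the pads) lies 19 mm behind it (bot.hold_point_z is the x of the grasp point in the tool frame, in m); x points along the fingers, y is the direction in which the jaws open and shut, and the axes are right-handed (so a half turn about x gives the same grasp; the last joint's range is limited). The gripper opens to 85 mm and grips with 20 to 120 N. Pads are 22 mm wide; open, the fingers measure 114 mm over their backs; the gripper's body (76 mm by 85 mm) begins 54 mm behind the grasp point. The pads swing forward as they close: fully open they stand 13 mm farther back than shut.
Start: joints at [-1.492, 0.527, 1.433, -0, 1.181, -0.178], TCP at [0.159, -0.604, 0.192] pointing down, gripper open.
Joint ranges: [-3.08, 3.08], [-0.75, 2.2], [0.22, 2.44], [-1.43, 4.57], [0, 2.65], [-2.85, 2.85]. Speed limits (rad/s): [2.79, 2.79, 3.14, 3.14, 3.14, 3.14].

## Interface

Orientations are given as a 3x3 rotation matrix whose columns are the frame's x, y, z axes.
In Python, from rig import bot gives the robot as it stands.
- The arm moves only by the tool servo_tool, never from a script. Its argument "moves" is a list of rows, each a list of 3 entries, a list of its own where there are three numbers: the turn, a rotation vector about the world's x, y, z in degrees, then the shift along the world's x, y, z in m, then the opening, from 0 (shut) to 1 (fully open). A call has 1 to 10 rows; each row shifts and turns the commanded pose from where the row before left it; what a row does not reach is not made up. A row lasts 1/12 s, in which the tool goes at most 41.7 mm and 7.16 degrees, less where a joint would pass 70% of its speed; a pose out of reach is approached as far as the arm can. A call is refused whole if a number of a shift passes 0.0417 or a number of a turn 7.16, either way. A call with a gripper value outside its range is refused whole. The fingers move at their own pace and stop on an object; "newtons" is the grip in N (left out, the last holds). Time passes only in rows, so rows that do not move let the fingers close. It gives the time, the measured TCP pose, the force and the opening at its end, in the units of the state.
- bot.read_state(): the state, without advancing time (a new reading comes with each control period).
- bot.camera(name): name is "side" or "top" or "wrist"; returns the picture (384x512x3 uint8, red, green, blue); there is no depth.
- bot.camera_info(name): a dict with "mtx" (3x3 intrinsics, pixels), "rvec" (rotation vector, rad) and "tvec" (3), from world to camera coordinates, as OpenCV has them. Camera axes: x right, y down, z forward; pixel columns grow to the right and rows downward; lengths in m; the calibration is good to about 2 mm. A picture is of the moment at which its call begins: read the wrist's pose just before it. camera_info takes no time and is no camera call; for the wrist camera it gives the pose at the moment of the call.
- bot.close_job(): hands the job in, once; it reports no verdict.
The state is a dict: "time_s": time; "joint_pos": joint angles; "joint_velocities": joint speeds; "effort": joint torques, N m; "tool_pos": TCP position; "tcp_rot": TCP orientation; "wrist_force": force on the tool from outside, world axes, zero at the start; "wrist_torque": the same for the moment, N m; "width": opening from 0.0 (shut) to 1.0 (fully open).
Only numpy, scipy, OpenCV 4.12 (cv2) and the standard library are available. Lean on these libraries where they do the work, as an engineer would, in place of code of your own. Each camera call takes 0.05 s, during which the arm holds its last target. There are 200 camera calls.

## Task

Push the steel roller up the ramp of the wooden jig with the fingertips, slowly and without letting it roll back, until it drops into the seat at the top against the end stop. Then push the red keeper bar across behind it, all the way to its stop, so that the roller is locked in. Grasp and lift nothing, do not throw the roller up or let it fall off the jig, and leave the tape measure, wire spool and oil can where they are.

Things in the scene. Friction and masses are not known exactly. Their poses are not given: they have to be found in the camera images.
- ramp_jig: Wooden loading jig fixed to the table, 290 x 150 mm. Origin: centre of its underside, on the table; +x points uphill (from the open foot to the end stop), +y to the left of that, z up. Channel 106 mm wide inside (jig y -53 to 53) between two grey side cheeks 8 mm thick; their tops stand 12 mm above the apron, 10 mm above the ramp, and at height 38 mm beyond x 63 mm
- foot (a point): Middle of the line where the ramp begins: jig x -65, y 0, height 12 mm. The level apron lies before it at height 12 mm, from its open lower end at jig x -145 mm
- ramp_plane (a point): Middle of the ramp's surface (jig x 0, y 0, height 21 mm); its x points up the slope, its z square out of the ramp. The ramp is flat, 8 degrees, from (jig x -65, height 12) to (x 65, height 30 mm), then a level land to x 71. A roller on the ramp rolls back down unless held
- seat (a point): Where the roller's centre is when seated: jig x 85, y 0, height 51.5 mm, with 2 mm of play along x. The sunken seat (floor at height 26.5 mm) spans jig x 71 to 111; at 111 is the face of the end stop, a block 74 mm tall. Once its centre is past x 71 the roller drops in by itself and stays
- roller: Smooth bright steel roller (friction about 0.3), a cylinder of 50 mm diameter and 100 mm length, two thin orange bands, black ends, 0.3 to 0.65 kg. Origin: its centre; its own y is its axis (x and z turn as it rolls). It starts loose on the apron, lying across the channel, 3 mm free at each end (jig x -118 to -88, centre at height 37 mm)
- keeper (a joint): Angle (rad) of the red keeper bar about its upright pivot. 0 = closed, hard stop: the bar points to jig +y, across the channel close behind the seated roller. Grows counter-clockwise seen from above; at 1.57 it points downhill (jig -x). Starts open, 1.75 to 2.0. Stays where left (friction 0.05 N m); to close it push its outer side toward the channel, then uphill
- keeper_pivot (a point): Pivot axis of the keeper at mid-height of the bar: jig x 53, y -71, height 57 mm, outside the right-hand cheek looking uphill
- keeper_end (a point): Centre of the black round end (12 mm diameter) of the red keeper bar, 107 mm from the pivot. The bar is 8 mm thick and 20 mm tall (heights 47 to 67 mm above the table); it passes over the cheeks and the ramp
- tape_measure: Green tape measure, 32 x 79 x 67 mm, bystander. Origin: centre of underside
- spool: Yellow spool of copper wire, standing, 48 mm diameter, 40 mm tall, bystander. Origin: centre of underside
- oil_can: Green oil bottle with red cap, 53 mm diameter, 120 mm tall, bystander. Origin: centre of underside
Things that resemble listed ones, but are neither listed nor needed, are in the scene too. Leave any pink look-alike of the roller alone.

How it is judged:
On the way, in this order (a step that is already met when the one before it is completed fails the run):
1. the roller is on the upper half of the ramp, pushed by the fingers (x of roller in the frame of ramp_jig between 0 and 0.075 m and contact force between the fingers and roller above 0.1 N), for 0.02 s.
2. the roller lies in the seat, the keeper still open (x of roller in the frame of ramp_jig between 0.079 and 0.091 m and z of roller in the frame of ramp_jig between 0.046 and 0.0555 m and y of roller in the frame of ramp_jig between -0.008 and 0.008 m and angle between the y axis of roller and the y axis of ramp_jig, either way round below 0.1 rad and value of joint keeper above 0.6 rad), for 0.2 s.
3. the keeper is closed behind the seated roller (x of roller in the frame of ramp_jig between 0.079 and 0.091 m and z of roller in the frame of ramp_jig between 0.046 and 0.0555 m and y of roller in the frame of ramp_jig between -0.008 and 0.008 m and angle between the y axis of roller and the y axis of ramp_jig, either way round below 0.1 rad and value of joint keeper below 0.15 rad), for 0.2 s.
At the end, for the whole second after the job is handed in: The roller rests in the seat against the end stop (centre within 6 mm of the seat along the jig, 8 mm across and about 5 mm in height, axis within 0.1 rad of square), the keeper is within 0.15 rad of its closed stop, and the three bystanders have moved less than 30 mm (all of step 3 and linear speed of roller below 0.02 m/s and distance of each of tape_measure, spool, oil_can from where it was at the start of the episode below 0.03 m); the robot touches nothing.
It fails at once if the roller rolls back freely or is thrown on the ramp (over 0.25 m/s) (x of roller in the frame of ramp_jig between -0.065 and 0.062 m and linear speed of roller above 0.25 m/s).
It fails at once if the roller falls off the jig (x of roller in the frame of ramp_jig below -0.165 m or y of roller in the frame of ramp_jig above 0.03 m or y of roller in the frame of ramp_jig below -0.03 m).
It fails at once if the roller is lifted or carried (more than 12 mm off the surface below it) ((x of roller in the frame of ramp_jig below -0.055 m and z of roller in the frame of ramp_jig above 0.049 m) or (x of roller in the frame of ramp_jig above -0.055 m and z of roller in the frame of ramp_plane above 0.037 m) or z of roller in the frame of ramp_jig above 0.067 m).
It fails at once if a bystander is disturbed (distance of any of tape_measure, spool, oil_can from where it was at the start of the episode above 0.03 m).
It also fails if it takes over 64 s, if anything falls off the work surface, if the arm or the gripper's body presses on something with over 40 N, if the wrist force passes 120 N, or if a joint passes its speed limit or range.

## Working session

There is one attempt and no reset: what is moved stays moved. The work goes in short steps, Python scripts to look and compute and a tool call to move; the robot and the scene stay as the last step left them, time stands still between calls to the robot, and variables do not carry over. Pictures are saved under pics/ and viewed, about 8 in all and at most 12, crops included, and the job is handed in when it is done.

Besides the shell and the picture viewer there is one more tool, called after "Request:" by a JSON object that holds its "op" and its "data". servo_tool: Moves the arm, as the interface text tells. Its arguments: {"type":"object","properties":{"moves":{"type":"array","items":{"type":"array"}},"newtons":{"type":"number"}},"required":["moves"]}

```bash
mkdir -p pics; ls
cat > h.py <<'E'
import numpy as np, cv2
from rig import bot
def cam(n):
    i=bot.camera_info(n); return np.array(i["mtx"],float),cv2.Rodrigues(np.array(i["rvec"],float))[0],np.array(i["tvec"],float).ravel()
def px2w(c,u,v,z):
    K,R,t=c; d=R.T@np.linalg.solve(K,[u,v,1]); o=-R.T@t; return o+d*(z-o[2])/d[2]
def w2px(c,p):
    K,R,t=c; q=K@(R@np.asarray(p,float)+t); return q[:2]/q[2]
E
python3 - <<'E'
from h import *
for n in("top","side"):
    cv2.imwrite(f"pics/{n}0.png",cv2.resize(bot.camera(n)[:,:,::-1],(800,600),interpolation=cv2.INTER_CUBIC))
    K,R,t=cam(n); print(n,K.tolist(),(-R.T@t).round(3),R.round(3).tolist())
s=bot.read_state(); print(s["time_s"],s["tool_pos"],s["tcp_rot"],s["width"],s["wrist_force"])
E
```

```text
pics
top [[357.1326097165871, 0.0, 257.1880328016107], [0.0, 357.1326097165871, 195.72086456111126], [0.0, 0.0, 1.0]] [0.397 0.013 1.075] [[0.024, -0.999, 0.032], [-0.985, -0.029, -0.172], [0.172, -0.027, -0.985]]
side [[402.06374883513666, 0.0, 250.38725395236318], [0.0, 402.06374883513666, 185.87085280755454], [0.0, 0.0, 1.0]] [ 0.272 -0.73   0.584] [[0.92, -0.392, -0.006], [-0.216, -0.494, -0.842], [0.327, 0.776, -0.539]]
0.1 [ 0.15868662 -0.60376193  0.19080904] [[-1.58772683e-04  2.53964643e-01 -9.67213490e-01]
 [ 1.97721929e-03 -9.67211532e-01 -2.53964454e-01]
 [-9.99998033e-01 -1.95271579e-03 -3.48577022e-04]] 0.9998178538616016 [1.10828468 0.3012945  0.30910187]
```

View pics/top0.png

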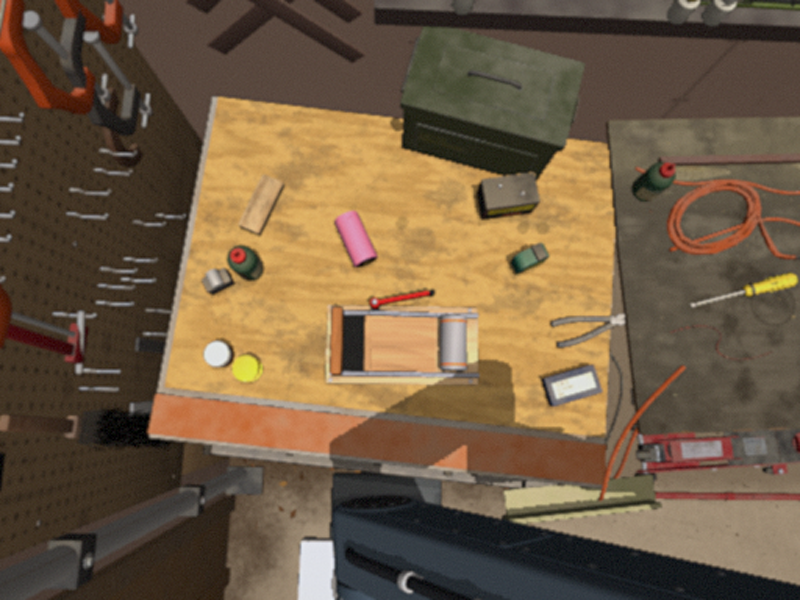

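View pics/side0.png

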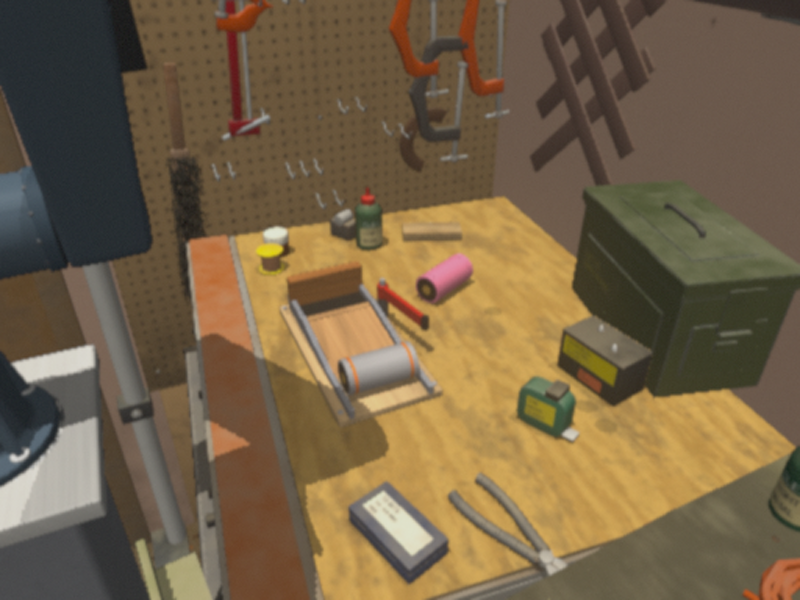

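The top view shows the jig at about (330-478, 305-383) in the 800-px view, uphill to the left (world +y). The roller is at (453,343), the keeper runs (375,302)-(433,293), and the pink decoy lies clear of it. I'll enlarge the jig to measure it.

Run:
```python
from h import *
im=bot.camera("top")[:,:,::-1]
c=im[180:250,200:312]; cv2.imwrite("pics/top1.png",cv2.resize(c,None,fx=7,fy=7,interpolation=cv2.INTER_CUBIC))
im=bot.camera("side")[:,:,::-1]
c=im[160:275,175:289]; cv2.imwrite("pics/side1.png",cv2.resize(c,None,fx=5,fy=5,interpolation=cv2.INTER_CUBIC))
```

```text
(no output)
```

View pics/top1.png

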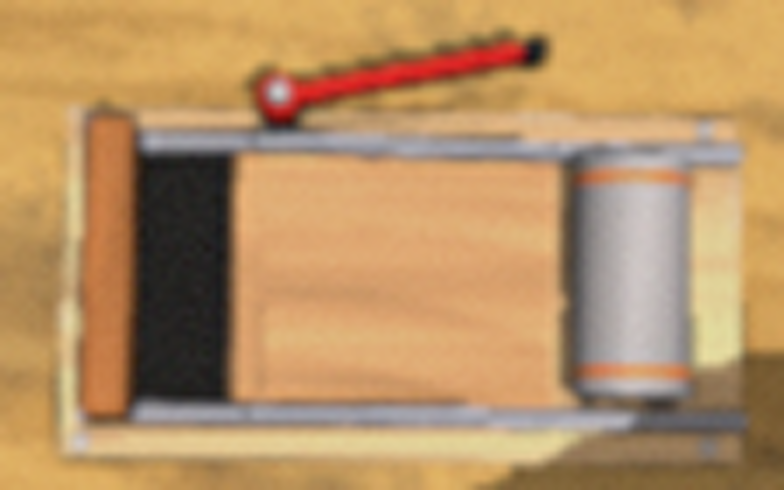

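View pics/side1.png

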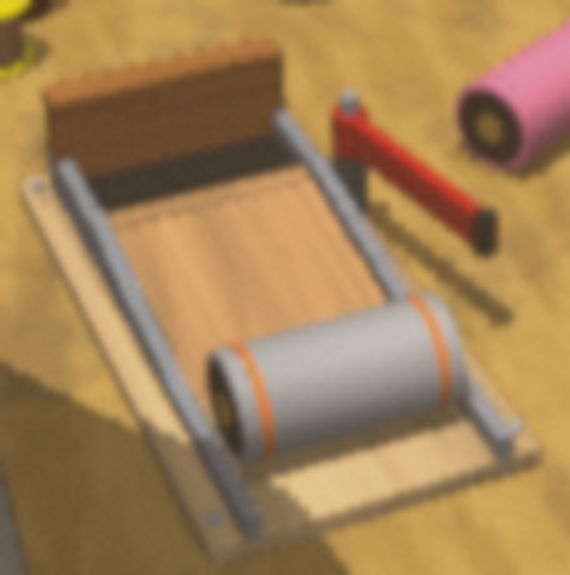

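```bash
cat > fit.py <<'E'
from h import *
from scipy.optimize import least_squares
T,S=cam("top"),cam("side")
tp=lambda u,v:((u-3)/7+200,(v-3)/7+180)
sp=lambda u,v:((u-2)/5+175,(v-2)/5+160)
obs=[(T,tp(232,400),(71,53,30)),(T,tp(237,155),(71,-53,30)),(T,tp(738,120),(-145,-75,None)),(T,tp(75,108),(145,-75,None)),(T,tp(62,455),(145,75,None)),
(T,tp(278,93),(53,-71,70)),
(S,sp(537,455),(-145,-75,None)),(S,sp(220,560),(-145,75,None)),(S,sp(25,185),(145,75,None)),(S,sp(110,213),(71,53,30)),(S,sp(310,168),(71,-53,30)),(S,sp(349,97),(53,-71,72))]
def J(p,q): 
    c,s=np.cos(p[2]),np.sin(p[2]); return np.array([p[0]+c*q[0]-s*q[1],p[1]+s*q[0]+c*q[1],q[2]])
def res(p):
    r=[]
    for c,uv,q in obs:
        q=[a/1000 if a is not None else p[3] for a in q]; r.append(w2px(c,J(p,q))-uv)
    return np.ravel(r)
f=least_squares(res,[.4,0,1.57,.012],loss="soft_l1"); p=f.x
if __name__=="__main__":
    print(p.round(4)); print(f.fun.reshape(-1,2).round(1).tolist())
    inv=lambda w:(np.array([[np.cos(p[2]),np.sin(p[2])],[-np.sin(p[2]),np.cos(p[2])]])@(w[:2]-p[:2])*1000).round(1)
    print("keeper end",px2w(T,*tp(535,50),.065),inv(px2w(T,*tp(535,50),.065)),inv(px2w(S,*sp(485,217),.066)))
    print("roller sides",inv(px2w(T,*tp(572,285),.037)),inv(px2w(T,*tp(690,285),.037)))
    for nm,x,y,z in[("roller",-103,0,37),("seat",85,0,51.5),("pivot",53,-71,57),("foot",-65,0,12)]: print(nm,J(p,(x/1e3,y/1e3,z/1e3)).round(4))
    for nm,u,v in[("tape",530,258),("spool",247,368),("oil",245,262)]: print(nm,px2w(T,u*.64,v*.64,.05).round(3))
E
python3 fit.py
```

```text
[ 0.5108 -0.0182  1.5829  0.0066]
[[0.1, 0.1], [0.2, -1.0], [-0.0, -0.7], [-0.7, -0.6], [-0.6, -0.2], [0.4, -0.4], [1.8, 0.2], [-1.3, -0.1], [-0.8, 0.5], [-1.7, 0.5], [-0.8, -0.5], [0.6, 1.3]]
keeper end [ 0.60196034 -0.06854543  0.065     ] [-51.4 -90.6] [-51.4 -91. ]
roller sides [-69.5   3.5] [-119.     2.8]
roller [ 0.512  -0.1212  0.037 ]
seat [0.5097 0.0668 0.0515]
pivot [0.5811 0.0356 0.057 ]
foot [ 0.5116 -0.0832  0.012 ]
tape [ 0.676 -0.258  0.05 ]
spool [0.454 0.263 0.05 ]
oil [0.651 0.281 0.05 ]
```

The fit is consistent to 1–2 px, and both cameras give the same keeper end (105.8 mm from the pivot, angle ≈ 1.76). The roller is at jig x ≈ -94. I'm moving behind the roller with the jaws across the channel.

Request:
{"op": "servo_tool", "data": {"moves": [[[0, 0, 5.4], [0.025, 0.03, 0], 0.5], [[0, 0, 5.4], [0.025, 0.03, 0], 0.5], [[0, 0, 5.4], [0.025, 0.03, 0], 0.5], [[0, 0, 5.4], [0.025, 0.03, 0], 0.5], [[0, 0, 5.4], [0.025, 0.03, 0], 0.5], [[0, 0, 5.4], [0.025, 0.03, 0], 0.5], [[0, 0, 5.4], [0.025, 0.03, 0], 0.5], [[0, 0, 5.4], [0.025, 0.03, 0], 0.5], [[0, 0, 5.4], [0.025, 0.03, 0], 0.5], [[0, 0, 5.4], [0.025, 0.03, 0], 0.5]]}}

```text
time_s: 1.03
tool_pos: [0.4096, -0.3028, 0.1917]
tcp_rot: [[0.0, 0.933, -0.359], [0.0, -0.359, -0.933], [-1.0, 0.0, -0.0]]
wrist_force: [0.2, 0.1, -0.5]
width: 0.502
```

Request:
{"op": "servo_tool", "data": {"moves": [[[0, 0, 5.4], [0.025, 0.03, 0], 0.5], [[0, 0, 5.4], [0.025, 0.03, 0], 0.5], [[0, 0, 5.4], [0.025, 0.03, 0], 0.5], [[0, 0, 5.4], [0.025, 0.03, 0], 0.5], [[0, 0, 0.4], [0.004, -0.006, 0], 0.5], [[0, 0, 0], [0, 0, 0], 0.5], [[0, 0, 0], [0, 0, 0], 0.5]]}}

```text
time_s: 1.62
tool_pos: [0.5126, -0.1906, 0.1915]
tcp_rot: [[-0.001, 1.0, 0.012], [-0.0, 0.012, -1.0], [-1.0, -0.001, 0.0]]
wrist_force: [-0.3, -0.3, 0.0]
width: 0.499
```

```bash
python3 -c "
from h import *
s=bot.read_state();print(s['time_s'],s['tool_pos'],np.round(s['tcp_rot'],3).tolist(),s['width'],s['wrist_force'])"
```

```text
1.6167 [ 0.51257298 -0.19064113  0.19148888] [[-0.001, 1.0, 0.012], [-0.0, 0.012, -1.0], [-1.0, -0.001, 0.0]] 0.4992444053470266 [-0.3270094  -0.30489599  0.03053983]
```

Request:
{"op": "servo_tool", "data": {"moves": [[[0, 0, 0], [0, 0, -0.03], 0.5], [[0, 0, 0], [0, 0, -0.03], 0.5], [[0, 0, 0], [0, 0, -0.03], 0.5], [[0, 0, 0], [0, 0, -0.03], 0.5], [[0, 0, 0], [0, 0, -0.025], 0.5], [[0, 0, 0], [0, 0, -0.018], 0.5], [[0, 0, 0], [0, 0.008, 0], 0.5], [[0, 0, 0], [0, 0.008, 0], 0.5], [[0, 0, 0], [0, 0.008, 0], 0.5], [[0, 0, 0], [0, 0.003, 0], 0.5]]}}

```text
time_s: 2.45
tool_pos: [0.5129, -0.1627, 0.0301]
tcp_rot: [[0.001, 1.0, 0.012], [-0.0, 0.012, -1.0], [-1.0, 0.001, 0.0]]
wrist_force: [-0.1, -0.1, 1.0]
width: 0.499
```

Run:
```python
from h import *
im=bot.camera("side")[:,:,::-1]
c=im[150:290,165:305]; cv2.imwrite("pics/side2.png",cv2.resize(c,None,fx=4,fy=4,interpolation=cv2.INTER_CUBIC))
```

```text
(no output)
```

View pics/side2.png

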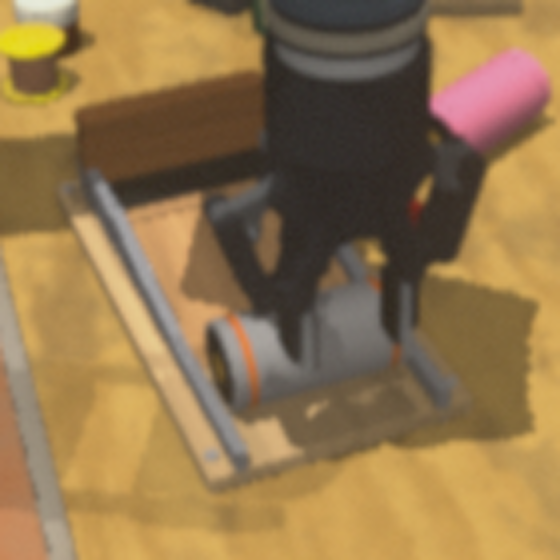

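The fingers stand just behind the roller, with tips at about (297,360) and (400,352) in the crop. I'll check their lateral centring by projection.

Run:
```python
from fit import *
for u,v in((297,360),(400,352),):
    w=px2w(S,165+u/4,150+v/4,.035); print(w.round(4), (w[0]-.5128)*1000)
for jy in(-50,50): print(((w2px(S,J(p,(-.094,jy/1e3,.037)))-[165,150])*4).round())
```

```text
[ 0.5018 -0.1234  0.035 ] -11.01689820970686
[ 0.5539 -0.139   0.035 ] 41.13054364224633
[392. 315.]
[218. 365.]
```

Run:
```python
from fit import *
a=bot.camera("side")[:,:,::-1]; b=bot.camera("wrist")[:,:,::-1]
c=cv2.resize(a[200:260,205:285],None,fx=8,fy=8,interpolation=cv2.INTER_CUBIC)
for x in(-.035,-.021,.021,.035):
  for z,col in((.034,(0,255,0)),(.05,(255,255,0))):
    q=(w2px(S,(.5129+x,-.1627+.011,z))-[205,200]+.5)*8; cv2.circle(c,tuple(int(k) for k in q),3,col,-1)
d=cv2.resize(b,(400,300)); d=cv2.copyMakeBorder(d,0,180,0,0,cv2.BORDER_CONSTANT)
cv2.imwrite("pics/c3.png",cv2.resize(np.hstack([c,d]),None,fx=.76,fy=.76))
```

```text
(no output)
```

View pics/c3.png

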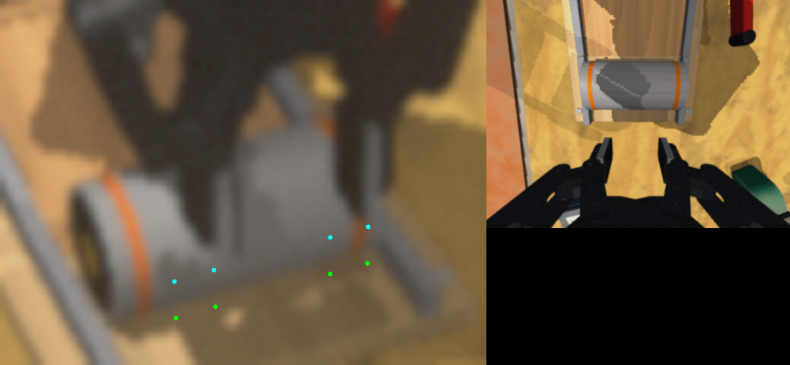

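Run:
```python
from fit import *
W=cam("wrist"); K,R,t=W; print((-R.T@t).round(3),R.round(2).tolist())
s=bot.read_state(); print(s['tool_pos'],s['time_s'])
f=lambda q:((q*400/512+[640-0,0])*.76).round()
for z in(.03,.045,.06):
  for x in(-.021,.021): print(z,x,[f(w2px(W,(.5129+x,-.1627+dy,z))) for dy in(-.011,.011)])
print("roller ends top",[f(w2px(W,J(p,(-.094,y,.062)))) for y in(-.05,.05)])
b=bot.camera("wrist")[:,:,::-1]
c=cv2.resize(b[150:300,110:310],None,fx=4,fy=4,interpolation=cv2.INTER_CUBIC)
for z,col in((.03,(0,255,0)),(.045,(255,255,0))):
  for x in(-.021,.021):
    for dy in(-.011,.011):
      q=(w2px(W,(.5129+x,-.1627+dy,z))-[110,150]+.5)*4; cv2.circle(c,tuple(int(k) for k in q),3,col,-1)
cv2.imwrite("pics/w4.png",c)
```

```text
[ 0.512 -0.086  0.211] [[1.0, 0.01, 0.0], [0.01, -0.95, 0.3], [0.01, -0.3, -0.95]]
[ 0.51355244 -0.16334913  0.0300475 ] 2.6
0.03 -0.021 [array([617., 137.]), array([616., 120.])]
0.03 0.021 [array([652., 138.]), array([653., 120.])]
0.045 -0.021 [array([615., 143.]), array([615., 125.])]
0.045 0.021 [array([653., 144.]), array([654., 125.])]
0.06 -0.021 [array([614., 150.]), array([613., 130.])]
0.06 0.021 [array([655., 151.]), array([656., 131.])]
roller ends top [array([689.,  91.]), array([578.,  91.])]
```

View pics/w4.png

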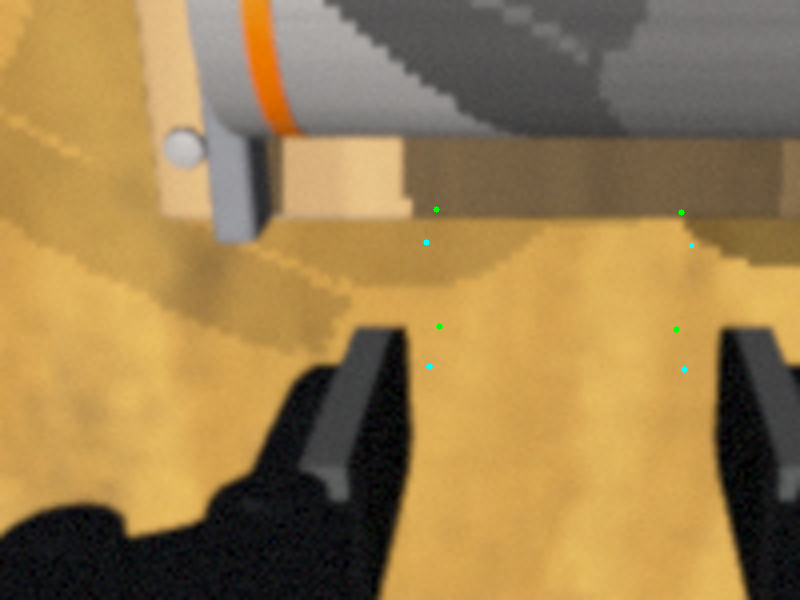

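Both cameras put the finger tips near z ≈ 0.066, well above what the TCP reading of 0.030 suggests. I'll back off over the bare table and settle it with a slow touch.

Request:
{"op": "servo_tool", "data": {"moves": [[[0, 0, 0], [0, -0.015, 0], 0.5], [[0, 0, 0], [0, -0.015, 0], 0.5], [[0, 0, 0], [0, -0.005, 0], 0.5], [[0, 0, 0], [0, 0, -0.006], 0.5], [[0, 0, 0], [0, 0, -0.006], 0.5], [[0, 0, 0], [0, 0, -0.005], 0.5], [[0, 0, 0], [0, 0, 0], 0.5]]}}

```text
time_s: 3.23
tool_pos: [0.5114, -0.1975, 0.0101]
tcp_rot: [[-0.003, 1.0, 0.012], [0.002, 0.012, -1.0], [-1.0, -0.003, -0.002]]
wrist_force: [0.3, -0.4, 0.3]
width: 0.499
```

Run:
```python
from fit import *
s=bot.read_state(); print(s['tool_pos'],s['time_s'],s['wrist_force'],np.round(s['joint_pos'],3))
W=cam("wrist"); P=np.array(s['tool_pos'])
b=bot.camera("wrist")[:,:,::-1]; a=bot.camera("side")[:,:,::-1]
c=cv2.resize(b[150:300,110:310],None,fx=2,fy=2,interpolation=cv2.INTER_CUBIC)
d=a[190:290,190:290].copy(); d=cv2.resize(d,None,fx=4,fy=4,interpolation=cv2.INTER_CUBIC)
for z,col in((0,(0,255,0)),(.02,(255,255,0)),(.04,(255,0,255))):
  for x in(-.021,.021):
    q=(w2px(S,P+[x,0,z])-[190,190]+.5)*4; cv2.circle(d,tuple(int(k) for k in q),3,col,-1)
    q=(w2px(W,P+[x,0,z])-[110,150]+.5)*2; cv2.circle(c,tuple(int(k) for k in q),3,col,-1)
c=cv2.copyMakeBorder(c,0,100,0,0,cv2.BORDER_CONSTANT)
cv2.imwrite("pics/w5.png",np.hstack([c,d]))
```

```text
[ 0.51136666 -0.1975302   0.01007425] 3.2333 [ 0.25423659 -0.35065992  0.28982682] [-0.573  0.703  1.758  0.     0.684 -0.585]
```

View pics/w5.png

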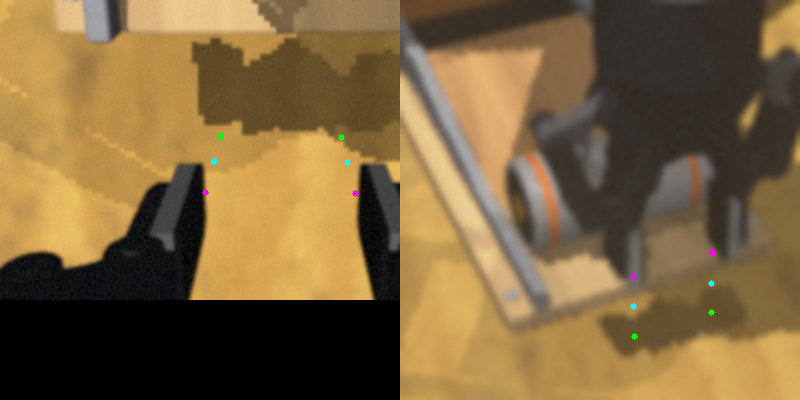

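No contact at TCP z = 0.010, and both views put the tips about 36–38 mm above the reported TCP. I'll allow for that: TCP z ≈ -0.012 should put the tips at about 0.025. The table shadow gap is consistent with this. I'll go down gently, watching the force.

Request:
{"op": "servo_tool", "data": {"moves": [[[0, 0, 0], [0.001, 0, -0.004], 0.5], [[0, 0, 0], [0, 0, -0.004], 0.5], [[0, 0, 0], [0, 0, -0.004], 0.5]]}}

```text
time_s: 3.58
tool_pos: [0.514, -0.1983, -0.0005]
tcp_rot: [[0.0, 1.0, 0.013], [-0.0, 0.013, -1.0], [-1.0, 0.0, 0.0]]
wrist_force: [0.5, 0.1, -0.5]
width: 0.501
```

Request:
{"op": "servo_tool", "data": {"moves": [[[0, 0, 0], [0, 0, -0.003], 0.5], [[0, 0, 0], [0, 0, -0.003], 0.5], [[0, 0, 0], [0, 0, -0.003], 0.5], [[0, 0, 0], [0, 0, 0], 0.5]]}}

```text
time_s: 3.92
tool_pos: [0.5134, -0.1983, -0.0099]
tcp_rot: [[-0.001, 1.0, 0.012], [0.001, 0.012, -1.0], [-1.0, -0.001, -0.001]]
wrist_force: [-0.4, 0.1, -0.3]
width: 0.502
```

TCP is below the table with no contact, so the offset is real. Advancing.

Request:
{"op": "servo_tool", "data": {"moves": [[[0, 0, 0], [0, 0.01, 0], 0.5], [[0, 0, 0], [0, 0.01, 0], 0.5], [[0, 0, 0], [0, 0.008, 0], 0.5], [[0, 0, 0], [0, 0.005, 0], 0.5], [[0, 0, 0], [0, 0.003, 0], 0.5], [[0, 0, 0], [0, 0.003, 0], 0.5], [[0, 0, 0], [0, 0.003, 0], 0.5], [[0, 0, 0], [0, 0.003, 0], 0.5], [[0, 0, 0], [0, 0.003, 0], 0.5], [[0, 0, 0], [0, 0.003, 0], 0.5]]}}

```text
time_s: 4.75
tool_pos: [0.5138, -0.1474, -0.0093]
tcp_rot: [[0.0, 1.0, 0.012], [-0.0, 0.012, -1.0], [-1.0, 0.0, 0.0]]
wrist_force: [0.4, 0.3, -0.1]
width: 0.494
```

Run:
```python
from fit import *
s=bot.read_state(); print(s['tool_pos'],s['time_s'],s['wrist_force'])
W=cam("wrist"); P=np.array(s['tool_pos'])
b=bot.camera("wrist")[:,:,::-1]; a=bot.camera("side")[:,:,::-1]
cv2.imwrite("pics/w6.png",np.hstack([cv2.resize(b[100:300,110:310],None,fx=2,fy=2,interpolation=cv2.INTER_CUBIC),cv2.resize(a[180:280,185:285],None,fx=4,fy=4,interpolation=cv2.INTER_CUBIC)]))
```

```text
[ 0.5138351  -0.1473795  -0.00927818] 4.75 [ 0.40406695  0.26183686 -0.12751914]
```

View pics/w6.png

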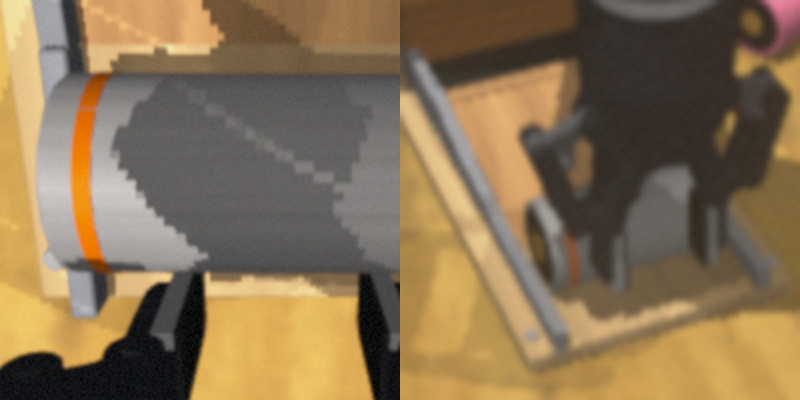

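Fingers are at the roller's rear with low tips, well centred. Pushing slowly.

Request:
{"op": "servo_tool", "data": {"moves": [[[0, 0, 0], [0, 0.003, 0], 0.5], [[0, 0, 0], [0, 0.003, 0], 0.5], [[0, 0, 0], [0, 0.003, 0], 0.5], [[0, 0, 0], [0, 0.003, 0], 0.5], [[0, 0, 0], [0, 0.003, 0], 0.5], [[0, 0, 0], [0, 0.003, 0], 0.5], [[0, 0, 0], [0, 0.003, 0], 0.5], [[0, 0, 0], [0, 0.003, 0.0002], 0.5], [[0, 0, 0], [0, 0.003, 0.0004], 0.5], [[0, 0, 0], [-0.0005, 0.003, 0.0004], 0.5]]}}

```text
time_s: 5.68
tool_pos: [0.5135, -0.1174, -0.0082]
tcp_rot: [[0.001, 1.0, 0.013], [-0.0, 0.013, -1.0], [-1.0, 0.001, 0.0]]
wrist_force: [-0.0, -1.6, 0.4]
width: 0.505
```

Request:
{"op": "servo_tool", "data": {"moves": [[[0, 0, 0], [0, 0.003, 0.0004], 0.5], [[0, 0, 0], [0, 0.003, 0.0004], 0.5], [[0, 0, 0], [0, 0.003, 0.0004], 0.5], [[0, 0, 0], [0, 0.003, 0.0004], 0.5], [[0, 0, 0], [0, 0.003, 0.0004], 0.5], [[0, 0, 0], [0, 0.003, 0.0004], 0.5], [[0, 0, 0], [0, 0.003, 0.0004], 0.5], [[0, 0, 0], [0, 0.003, 0.0004], 0.5], [[0, 0, 0], [0, 0.003, 0.0004], 0.5], [[0, 0, 0], [-0.0005, 0.003, 0.0004], 0.5]]}}

```text
time_s: 6.52
tool_pos: [0.5129, -0.0872, -0.0042]
tcp_rot: [[0.0, 1.0, 0.012], [-0.0, 0.012, -1.0], [-1.0, 0.0, 0.0]]
wrist_force: [0.2, -1.2, 0.4]
width: 0.496
```

Run:
```python
from fit import *
s=bot.read_state(); print(s['tool_pos'],s['time_s'],s['wrist_force'])
W=cam("wrist"); b=bot.camera("wrist")[:,:,::-1]; a=bot.camera("side")[:,:,::-1]
cv2.imwrite("pics/w7.png",np.hstack([cv2.resize(b[100:300,130:330],None,fx=2,fy=2,interpolation=cv2.INTER_CUBIC),cv2.resize(a[160:260,175:275],None,fx=4,fy=4,interpolation=cv2.INTER_CUBIC)]))
```

```text
[ 0.51287545 -0.08721185 -0.00423256] 6.5167 [ 0.21657105 -1.23710381  0.44662456]
```

View pics/w7.png

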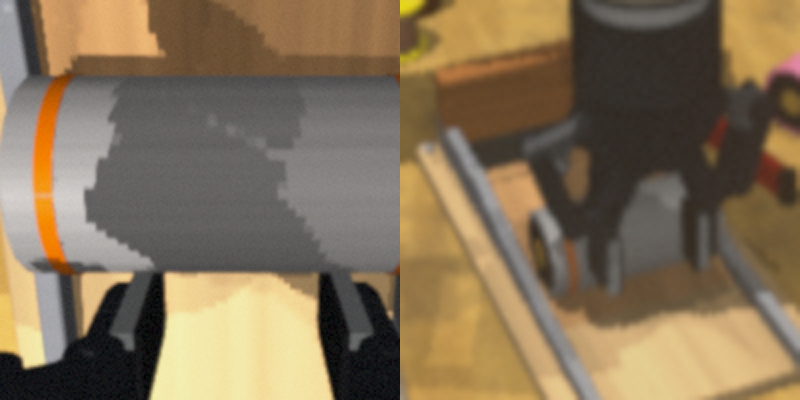

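Contact holds (about -1.2 N along y) and the roller is square at jig x ≈ -35. The finger knuckles may come close to the keeper post, so I'll narrow the fingers a little while pushing, rising slightly to compensate.

Request:
{"op": "servo_tool", "data": {"moves": [[[0, 0, 0], [0, 0.002, 0.0008], 0.45], [[0, 0, 0], [0, 0.002, 0.0008], 0.4], [[0, 0, 0], [0, 0.002, 0.0008], 0.35], [[0, 0, 0], [0, 0.002, 0.0008], 0.3], [[0, 0, 0], [0, 0.002, 0.0008], 0.25], [[0, 0, 0], [0, 0.002, 0.0008], 0.25]]}}

```text
time_s: 7.12
tool_pos: [0.5129, -0.0754, 0.0007]
tcp_rot: [[0.0, 1.0, 0.012], [-0.0, 0.012, -1.0], [-1.0, 0.0, 0.0]]
wrist_force: [-0.2, -1.8, -0.6]
width: 0.25
```

Request:
{"op": "servo_tool", "data": {"moves": [[[0, 0, 0], [0, 0.003, 0.0004], 0.25], [[0, 0, 0], [0, 0.003, 0.0004], 0.25], [[0, 0, 0], [0, 0.003, 0.0004], 0.25], [[0, 0, 0], [0, 0.003, 0.0004], 0.25], [[0, 0, 0], [0, 0.003, 0.0004], 0.25], [[0, 0, 0], [0, 0.003, 0.0004], 0.25], [[0, 0, 0], [0, 0.003, 0.0004], 0.25], [[0, 0, 0], [-0.0005, 0.003, 0.0004], 0.25]]}}

```text
time_s: 7.78
tool_pos: [0.5124, -0.0512, 0.0038]
tcp_rot: [[0.0, 1.0, 0.012], [-0.0, 0.012, -1.0], [-1.0, 0.0, 0.0]]
wrist_force: [1.2, -1.8, 0.5]
width: 0.246
```

Run:
```python
from fit import *
s=bot.read_state(); print(s['tool_pos'],s['time_s'],s['wrist_force'])
W=cam("wrist"); b=bot.camera("wrist")[:,:,::-1]; a=bot.camera("side")[:,:,::-1]
cv2.imwrite("pics/w8.png",np.hstack([cv2.resize(b,(533,400)),cv2.resize(a[140:290,175:275],None,fx=2.66,fy=2.6667,interpolation=cv2.INTER_CUBIC)]))
```

```text
[ 0.51238502 -0.05117885  0.00375741] 7.7833 [ 1.20033226 -1.77348868  0.50696346]
```

View pics/w8.png

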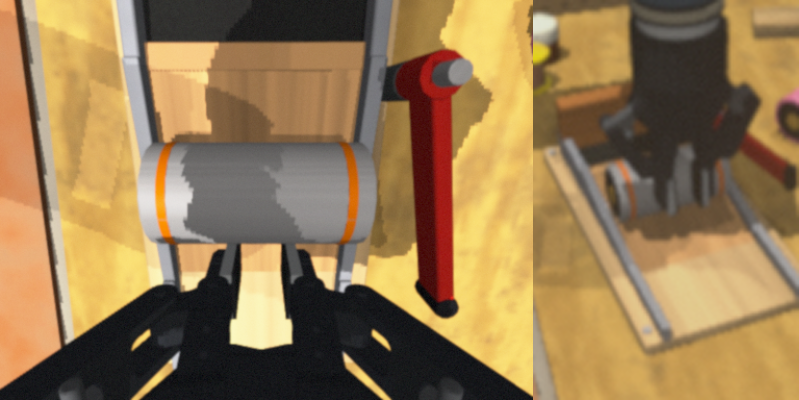

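The roller is square and in contact at mid-ramp. The keeper stays clear of the fingers. Continuing up.

Request:
{"op": "servo_tool", "data": {"moves": [[[0, 0, 0], [0, 0.003, 0.0004], 0.25], [[0, 0, 0], [0, 0.003, 0.0004], 0.25], [[0, 0, 0], [0, 0.003, 0.0004], 0.25], [[0, 0, 0], [0, 0.003, 0.0004], 0.25], [[0, 0, 0], [0, 0.003, 0.0004], 0.25], [[0, 0, 0], [0, 0.003, 0.0004], 0.25], [[0, 0, 0], [0, 0.003, 0.0004], 0.25], [[0, 0, 0], [0, 0.003, 0.0004], 0.25], [[0, 0, 0], [0, 0.003, 0.0004], 0.25], [[0, 0, 0], [-0.0005, 0.003, 0.0004], 0.25]]}}

```text
time_s: 8.72
tool_pos: [0.5119, -0.0212, 0.0078]
tcp_rot: [[0.0, 1.0, 0.013], [-0.0, 0.013, -1.0], [-1.0, 0.0, 0.0]]
wrist_force: [1.3, -1.5, 1.0]
width: 0.252
```

Request:
{"op": "servo_tool", "data": {"moves": [[[0, 0, 0], [0, 0.003, 0.0004], 0.25], [[0, 0, 0], [0, 0.003, 0.0004], 0.25], [[0, 0, 0], [0, 0.003, 0.0004], 0.25], [[0, 0, 0], [0, 0.003, 0.0004], 0.25], [[0, 0, 0], [0, 0.003, 0.0004], 0.25], [[0, 0, 0], [0, 0.003, 0.0004], 0.25], [[0, 0, 0], [0, 0.003, 0.0004], 0.25], [[0, 0, 0], [0, 0.003, 0.0004], 0.25], [[0, 0, 0], [0, 0.003, 0.0004], 0.25], [[0, 0, 0], [-0.0005, 0.003, 0.0004], 0.25]]}}

```text
time_s: 9.55
tool_pos: [0.511, 0.0092, 0.0117]
tcp_rot: [[-0.001, 1.0, 0.012], [0.001, 0.012, -1.0], [-1.0, -0.001, -0.001]]
wrist_force: [-0.2, -0.9, -0.5]
width: 0.249
```

Request:
{"op": "servo_tool", "data": {"moves": [[[0, 0, 0], [0, 0.002, 0], 0.25], [[0, 0, 0], [0, 0.002, 0], 0.25], [[0, 0, 0], [0, 0.002, 0], 0.25], [[0, 0, 0], [0, 0.002, 0], 0.25], [[0, 0, 0], [0, 0.002, 0], 0.25], [[0, 0, 0], [0, 0.002, 0], 0.25], [[0, 0, 0], [0, 0, 0], 0.25], [[0, 0, 0], [0, 0, 0], 0.25]]}}

```text
time_s: 10.22
tool_pos: [0.5112, 0.0207, 0.0117]
tcp_rot: [[-0.0, 1.0, 0.013], [0.0, 0.013, -1.0], [-1.0, -0.0, -0.0]]
wrist_force: [0.6, 0.8, 0.4]
width: 0.251
```

```bash
cat > look.py <<'E'
from fit import *
import sys
s=bot.read_state(); print(np.round(s['tool_pos'],4),s['time_s'],np.round(s['wrist_force'],2))
W=cam("wrist"); b=bot.camera("wrist")
hsv=cv2.cvtColor(b,cv2.COLOR_RGB2HSV)
m=cv2.inRange(hsv,(8,170,150),(16,255,255)); n,l,st,ce=cv2.connectedComponentsWithStats(m)
# orange bands on roller: report bbox ends in jig coords at the silhouette height
inv=lambda w:(np.array([[np.cos(p[2]),np.sin(p[2])],[-np.sin(p[2]),np.cos(p[2])]])@(w[:2]-p[:2])*1000).round(1)
for i in range(1,n):
    x,y,w,h,a=st[i]
    if a>60: print("orange",st[i],"front/back/mid at axis height:",inv(px2w(W,x+w/2,y,.0515)),inv(px2w(W,x+w/2,y+h,.0515)))
E
python3 look.py
```

```text
[0.5112 0.0207 0.0117] 10.2167 [0.58 0.81 0.36]
orange [  93   59   78   49 2077] front/back/mid at axis height: [135.   53.2] [113.4  55.9]
orange [213  64  79  17 413] front/back/mid at axis height: [132.9  -2.2] [125.6  -2.2]
orange [295  65  96  20 678] front/back/mid at axis height: [132.5 -44. ] [123.8 -44.9]
orange [150 111  20  98 565] front/back/mid at axis height: [112.   42.6] [61.2 47.5]
orange [327 112  19  96 767] front/back/mid at axis height: [111.5 -42.9] [ 61.7 -47.5]
```

The roller is seated: both bands span jig x 61–112, so the centre is about 86 and it is square. The contact force has gone. Next I retreat, shut the fingers and plan the keeper sweep.

Request:
{"op": "servo_tool", "data": {"moves": [[[0, 0, 0], [0, -0.008, 0], 0.25], [[0, 0, 0], [0, -0.008, 0.003], 0.25], [[0, 0, 0], [0, 0, 0.02], 0.1], [[0, 0, 0], [0, 0, 0.025], 0.0], [[0, 0, 0], [0, 0, 0.025], 0.0], [[0, 0, 0], [0.03, -0.01, 0], 0.0], [[0, 0, 0], [0.03, -0.01, 0], 0.0], [[0, 0, 0], [0.03, -0.01, 0], 0.0], [[0, 0, 0], [0.03, -0.01, 0], 0.0], [[0, 0, 0], [0, 0, 0], 0.0]]}}

```text
time_s: 11.1
tool_pos: [0.6389, -0.0398, 0.086]
tcp_rot: [[0.011, 1.0, 0.01], [-0.003, 0.01, -1.0], [-1.0, 0.011, 0.003]]
wrist_force: [0.5, -1.0, 0.4]
width: -0.001
```

```bash
python3 look.py
python3 - <<'E'
from fit import *
rho,d=.075,.02
prev=None
for th in np.linspace(1.95,0,16):
    j=np.array([.053,-.071])+rho*np.array([-np.sin(th),np.cos(th)])+d*np.array([-np.cos(th),-np.sin(th)])
    w=J(p,(*j,0))[:2]; print(round(th,2),w.round(4),None if prev is None else (w-prev).round(4)); prev=w
T_=px2w(T,355*.64,238*.64,.03); print("pink",T_)
# wrist view: where is red keeper / tip
W=cam("wrist"); s=bot.read_state(); P=np.array(s['tool_pos'])
b=bot.camera("wrist")[:,:,::-1]; a=bot.camera("side")[:,:,::-1]
a=a[110:260,160:310].copy(); a=cv2.resize(a,None,fx=2.667,fy=2.667,interpolation=cv2.INTER_CUBIC)
for z,col in((0,(0,255,0)),(.035,(255,0,255))):
    q=(w2px(S,P+[0,0,z])-[160,110]+.5)*2.667; cv2.circle(a,tuple(int(k) for k in q),3,col,-1)
    q=w2px(W,P+[0,0,z]); cv2.circle(b:=np.ascontiguousarray(b),tuple(int(k) for k in q),3,col,-1)
b=cv2.resize(b,(400,300)); b=cv2.copyMakeBorder(b,0,100,0,0,cv2.BORDER_CONSTANT)
cv2.imwrite("pics/k9.png",np.hstack([b,a]))
E
```

```text
[ 0.6389 -0.0398  0.086 ] 11.1 [ 0.47 -0.97  0.35]
orange [101  10   9  49 234] front/back/mid at axis height: [112.5 -32.6] [ 82.8 -27.9]
1.95 [ 0.6282 -0.0261] None
1.82 [ 0.6198 -0.0316] [-0.0084 -0.0056]
1.69 [ 0.6108 -0.0361] [-0.009  -0.0044]
1.56 [ 0.6012 -0.0393] [-0.0095 -0.0032]
1.43 [ 0.5913 -0.0413] [-0.0099 -0.002 ]
1.3 [ 0.5813 -0.042 ] [-0.0101 -0.0007]
1.17 [ 0.5712 -0.0413] [-0.0101  0.0006]
1.04 [ 0.5613 -0.0394] [-0.0099  0.0019]
0.91 [ 0.5517 -0.0362] [-0.0096  0.0032]
0.78 [ 0.5427 -0.0318] [-0.0091  0.0044]
0.65 [ 0.5343 -0.0262] [-0.0084  0.0056]
0.52 [ 0.5266 -0.0196] [-0.0076  0.0066]
0.39 [ 0.5199 -0.0121] [-0.0067  0.0075]
0.26 [ 0.5143 -0.0038] [-0.0057  0.0083]
0.13 [0.5097 0.0052] [-0.0045  0.009 ]
0.0 [0.5064 0.0147] [-0.0033  0.0095]
pink [0.71070974 0.07817648 0.03      ]
```

View pics/k9.png

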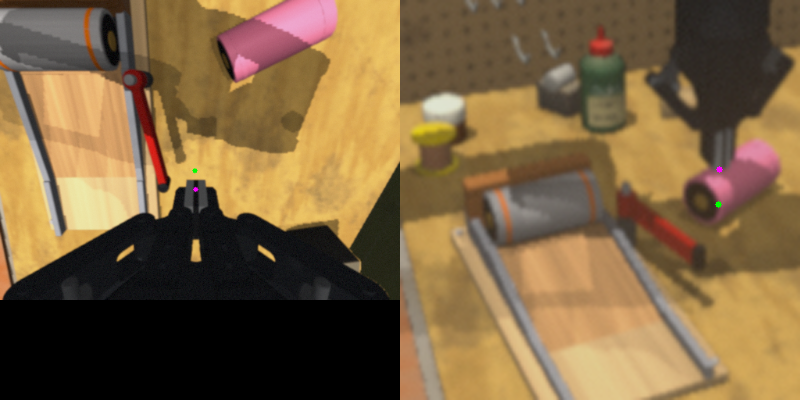

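Shut tips are again ≈ 37 mm above the reported TCP, and the roller sits in the seat (side crop, at (545,208)). The finger is outside the keeper. I'll go down so the tip is at about 0.049, then sweep in.

Request:
{"op": "servo_tool", "data": {"moves": [[[0, 0, 0], [0, 0, -0.025], 0.0], [[0, 0, 0], [0, 0, -0.025], 0.0], [[0, 0, 0], [0, 0, -0.015], 0.0], [[0, 0, 0], [0, 0, -0.008], 0.0], [[0, 0, 0], [-0.006, 0, 0], 0.0], [[0, 0, 0], [-0.006, 0, 0], 0.0], [[0, 0, 0], [-0.006, 0, 0], 0.0], [[0, 0, 0], [-0.006, 0, 0], 0.0]]}}

```text
time_s: 11.92
tool_pos: [0.6076, -0.0358, 0.0131]
tcp_rot: [[0.003, 1.0, 0.013], [-0.001, 0.013, -1.0], [-1.0, 0.003, 0.001]]
wrist_force: [0.8, -1.3, -0.0]
width: 0.0
```

Request:
{"op": "servo_tool", "data": {"moves": [[[0, 0, 0], [-0.005, 0, 0], 0.0], [[0, 0, 0], [-0.005, 0, 0], 0.0], [[0, 0, 0], [-0.005, 0, 0], 0.0], [[0, 0, 0], [-0.005, 0, 0], 0.0], [[0, 0, 0], [-0.005, -0.001, 0], 0.0], [[0, 0, 0], [-0.005, 0, 0], 0.0], [[0, 0, 0], [-0.005, 0, 0], 0.0], [[0, 0, 0], [-0.005, 0, 0], 0.0], [[0, 0, 0], [-0.005, 0.001, 0], 0.0], [[0, 0, 0], [-0.005, 0.001, 0], 0.0]]}}

```text
time_s: 12.75
tool_pos: [0.5567, -0.0344, 0.0116]
tcp_rot: [[-0.0, 1.0, 0.012], [0.0, 0.012, -1.0], [-1.0, -0.0, -0.0]]
wrist_force: [1.5, 0.4, -0.6]
width: -0.006
```

```bash
cat > kp.py <<'E'
from fit import *
s=bot.read_state(); print(np.round(s['tool_pos'],4),s['time_s'],np.round(s['wrist_force'],2))
inv=lambda w:np.array([[np.cos(p[2]),np.sin(p[2])],[-np.sin(p[2]),np.cos(p[2])]])@(w[:2]-p[:2])*1000
for n in("wrist","top","side"):
    c=cam(n); b=bot.camera(n); h=cv2.cvtColor(b,cv2.COLOR_RGB2HSV).astype(int)
    m=((h[...,0]<6)|(h[...,0]>174))&(h[...,1]>170)&(h[...,2]>70)
    v,u=np.nonzero(m); J2=np.array([inv(px2w(c,a,d,.066)) for a,d in zip(u,v)]).reshape(-1,2)
    q=J2-[53,-71]; r=np.hypot(*q.T); k=(r<110)&(r>15); q=q[k]
    if len(q)>20: print(n,len(q),"keeper angle",np.median(np.arctan2(-q[:,0],q[:,1])).round(3),"max r",r[k].max().round())
E
python3 kp.py
```

```text
[ 0.5567 -0.0344  0.0116] 12.75 [ 1.46  0.35 -0.58]
wrist 2946 keeper angle 0.924 max r 97.0
```

The keeper is following (≈ 0.92 rad). Continuing the arc.

Request:
{"op": "servo_tool", "data": {"moves": [[[0, 0, 0], [-0.005, 0.001, 0], 0.0], [[0, 0, 0], [-0.005, 0.002, 0], 0.0], [[0, 0, 0], [-0.005, 0.002, 0], 0.0], [[0, 0, 0], [-0.004, 0.003, 0], 0.0], [[0, 0, 0], [-0.004, 0.003, 0], 0.0], [[0, 0, 0], [-0.004, 0.003, 0], 0.0], [[0, 0, 0], [-0.004, 0.003, 0], 0.0], [[0, 0, 0], [-0.004, 0.004, 0], 0.0], [[0, 0, 0], [-0.003, 0.004, 0], 0.0], [[0, 0, 0], [-0.003, 0.004, 0], 0.0]]}}

```text
time_s: 13.73
tool_pos: [0.516, -0.0051, 0.0117]
tcp_rot: [[0.0, 1.0, 0.012], [-0.0, 0.012, -1.0], [-1.0, 0.0, 0.0]]
wrist_force: [1.1, 0.2, -0.6]
width: 0.005
```

```bash
python3 kp.py
```

```text
[ 0.516  -0.0051  0.0117] 13.7333 [ 1.13  0.18 -0.56]
wrist 4755 keeper angle 0.24 max r 103.0
side 51 keeper angle 0.632 max r 103.0
```

Request:
{"op": "servo_tool", "data": {"moves": [[[0, 0, 0], [-0.001, 0.003, 0], 0.0], [[0, 0, 0], [-0.001, 0.003, 0], 0.0], [[0, 0, 0], [-0.001, 0.003, 0], 0.0], [[0, 0, 0], [0, 0.003, 0], 0.0], [[0, 0, 0], [0, 0.002, 0], 0.0], [[0, 0, 0], [0, 0.002, 0], 0.0]]}}

```text
time_s: 14.38
tool_pos: [0.5131, 0.0108, 0.0117]
tcp_rot: [[-0.0, 1.0, 0.013], [0.0, 0.013, -1.0], [-1.0, -0.0, -0.0]]
wrist_force: [-0.1, -0.4, 0.5]
width: -0.0
```

```bash
python3 kp.py
```

```text
[0.5131 0.0108 0.0117] 14.3833 [-0.14 -0.35  0.48]
wrist 4891 keeper angle 0.027 max r 103.0
side 81 keeper angle 0.395 max r 105.0
```

Request:
{"op": "servo_tool", "data": {"moves": [[[0, 0, 0], [0, 0.0015, 0], 0.0], [[0, 0, 0], [0, 0.0015, 0], 0.0], [[0, 0, 0], [0, 0, 0], 0.0]]}}

```text
time_s: 14.78
tool_pos: [0.5132, 0.0137, 0.0117]
tcp_rot: [[-0.0, 1.0, 0.012], [0.0, 0.012, -1.0], [-1.0, -0.0, -0.0]]
wrist_force: [-1.0, 0.5, 0.5]
width: -0.004
```

```bash
python3 kp.py; python3 look.py
```

```text
[0.5132 0.0137 0.0117] 14.7833 [-1.02  0.48  0.46]
wrist 4889 keeper angle -0.011 max r 103.0
side 70 keeper angle 0.317 max r 105.0
[0.5134 0.0136 0.0117] 14.9333 [ 0.52 -0.1  -0.77]
orange [ 90  39  57  11 202] front/back/mid at axis height: [136.2  56.2] [131.7  56.8]
orange [151  40  29  15 147] front/back/mid at axis height: [135.8  35. ] [129.6  35.6]
orange [205  43  28  10 108] front/back/mid at axis height: [134.6  10.9] [130.4  11.1]
orange [ 234   43  129   25 1091] front/back/mid at axis height: [134.5 -25.1] [124.1 -25.6]
orange [361  45  28  19 208] front/back/mid at axis height: [133.7 -59.8] [125.8 -60.8]
orange [  87   62   75   29 1083] front/back/mid at axis height: [126.7  54.7] [114.1  56.4]
orange [143  95  16  46 296] front/back/mid at axis height: [112.3  44.1] [90.5 46.4]
orange [325  95  18  98 809] front/back/mid at axis height: [112.2 -43.1] [ 63.1 -47.5]
orange [148 170  18  25 126] front/back/mid at axis height: [75.6 44.9] [62.1 46.3]
```

Request:
{"op": "servo_tool", "data": {"moves": [[[0, 0, 0], [0, 0.001, 0], 0.0], [[0, 0, 0], [0, 0.001, 0], 0.0], [[0, 0, 0], [0, 0, 0], 0.0]]}}

```text
time_s: 15.23
tool_pos: [0.5131, 0.0156, 0.0117]
tcp_rot: [[-0.0, 1.0, 0.013], [0.0, 0.013, -1.0], [-1.0, -0.0, -0.0]]
wrist_force: [-0.7, -0.7, -0.7]
width: 0.003
```

```bash
python3 kp.py
```

```text
[0.5131 0.0156 0.0117] 15.2333 [-0.68 -0.67 -0.72]
wrist 4893 keeper angle -0.036 max r 103.0
side 81 keeper angle 0.303 max r 109.0
```

Request:
{"op": "servo_tool", "data": {"moves": [[[0, 0, 0], [0, 0.0015, 0], 0.0], [[0, 0, 0], [0, 0.0015, 0], 0.0], [[0, 0, 0], [0, 0, 0], 0.0]]}}

```text
time_s: 15.63
tool_pos: [0.5132, 0.0188, 0.0117]
tcp_rot: [[-0.0, 1.0, 0.013], [0.0, 0.013, -1.0], [-1.0, -0.0, -0.0]]
wrist_force: [0.0, 0.1, -0.0]
width: -0.003
```

Request:
{"op": "servo_tool", "data": {"moves": [[[0, 0, 0], [0, 0.001, 0], 0.0], [[0, 0, 0], [0, 0.001, 0], 0.0], [[0, 0, 0], [0, 0, 0], 0.0]]}}

```text
time_s: 15.88
tool_pos: [0.5132, 0.0207, 0.0117]
tcp_rot: [[-0.0, 1.0, 0.013], [0.0, 0.013, -1.0], [-1.0, -0.0, -0.0]]
wrist_force: [-0.3, -0.7, -0.5]
width: 0.002
```

```bash
python3 kp.py
```

```text
[0.5132 0.0207 0.0117] 15.8833 [-0.34 -0.71 -0.45]
wrist 4909 keeper angle -0.104 max r 104.0
side 97 keeper angle 0.263 max r 107.0
```

Request:
{"op": "servo_tool", "data": {"moves": [[[0, 0, 0], [0, 0.001, 0], 0.0], [[0, 0, 0], [0, 0.001, 0], 0.0], [[0, 0, 0], [0, 0, 0], 0.0]]}}

```text
time_s: 16.28
tool_pos: [0.5134, 0.0218, 0.0118]
tcp_rot: [[0.0, 1.0, 0.013], [-0.001, 0.013, -1.0], [-1.0, 0.0, 0.001]]
wrist_force: [-0.9, -3.9, -0.7]
width: -0.001
```

Request:
{"op": "servo_tool", "data": {"moves": [[[0, 0, 0], [0, 0.001, 0], 0.0], [[0, 0, 0], [0, 0.001, 0], 0.0], [[0, 0, 0], [0, 0, 0], 0.0]]}}

```text
time_s: 16.53
tool_pos: [0.5135, 0.0219, 0.0118]
tcp_rot: [[0.0, 1.0, 0.015], [-0.004, 0.015, -1.0], [-1.0, 0.0, 0.004]]
wrist_force: [-1.8, -12.8, 0.2]
width: -0.002
```

```bash
python3 kp.py; python3 look.py | grep -v "113\|12[0-9]\.\|13[0-9]\."
```

```text
[0.5135 0.0219 0.0118] 16.5333 [ -1.84 -12.83   0.19]
wrist 4948 keeper angle -0.121 max r 104.0
side 94 keeper angle 0.242 max r 109.0
[0.5135 0.0219 0.0118] 16.6833 [ -1.07 -12.97   0.39]
orange [145 114  15  47 294] front/back/mid at axis height: [111.9  44.2] [88.7 46.6]
orange [326 115  15  47 386] front/back/mid at axis height: [111.6 -43.7] [ 88.4 -45.8]
orange [322 163  18  48 373] front/back/mid at axis height: [ 87.9 -44.6] [ 61.5 -46.9]
orange [149 186  17  25 104] front/back/mid at axis height: [75.4 45.4] [61.3 46.8]
```

The hard stop is reached: the TCP stalls at y = 0.0219 and the force rises to 13 N. Backing off and retreating up.

Request:
{"op": "servo_tool", "data": {"moves": [[[0, 0, 0], [0, -0.006, 0], 0.0], [[0, 0, 0], [0, -0.01, 0], 0.0], [[0, 0, 0], [0, -0.01, 0], 0.0], [[0, 0, 0], [0, 0, 0.02], 0.0], [[0, 0, 0], [0, 0, 0.03], 0.0], [[0, 0, 0], [0, -0.02, 0.03], 0.0], [[0, 0, 0], [0, -0.02, 0.03], 0.0], [[0, 0, 0], [0, -0.03, 0.02], 0.0], [[0, 0, 0], [0, -0.03, 0], 0.0], [[0, 0, 0], [0, 0, 0], 0.0]]}}

```text
time_s: 17.57
tool_pos: [0.5158, -0.1073, 0.1439]
tcp_rot: [[0.007, 1.0, 0.008], [-0.005, 0.008, -1.0], [-1.0, 0.007, 0.005]]
wrist_force: [-0.7, 0.2, 0.4]
width: 0.001
```

```bash
python3 kp.py
python3 - <<'E'
from fit import *
inv=lambda w:(np.array([[np.cos(p[2]),np.sin(p[2])],[-np.sin(p[2]),np.cos(p[2])]])@(w[:2]-p[:2])*1000).round(1)
for n in("top","side"):
    c=cam(n); b=bot.camera(n); h=cv2.cvtColor(b,cv2.COLOR_RGB2HSV).astype(int)
    # red bar samples: predicted bar centre line at closed pose, compare the colour
    for r in(25,50,75,95):
        q=w2px(c,J(p,(.053,-.071+r/1e3,.067))).round().astype(int); print(n,r,q,b[q[1],q[0]])
E
```

```text
[ 0.5158 -0.1073  0.1439] 17.5667 [-0.75  0.21  0.4 ]
wrist 1238 keeper angle -0.044 max r 104.0
top 80 keeper angle -0.009 max r 104.0
side 194 keeper angle 0.213 max r 109.0
top 25 [239 201] [147  35  31]
top 50 [239 210] [146  31  26]
top 75 [239 219] [149  30  27]
top 95 [239 226] [154  38  29]
side 25 [235 184] [131  82  58]
side 50 [226 187] [122  54  43]
side 75 [216 189] [120  61  53]
side 95 [208 191] [118  56  48]
```

```bash
python3 -c "
from rig import bot
print(bot.close_job())"
```

```text
the job is handed in; nothing more can be done
None
```

I pushed the roller up the ramp at about 36 mm/s, keeping the fingers on it. It dropped into the seat, and I then swept the keeper to its hard stop with the shut fingers. I handed the job in at about 17.7 s of the 64 s allowed; no verdict was reported.

**Roller:** both orange bands spanned jig x of about 61–112 mm, so its centre is near 86 mm and it sits square. I saw it seated in the side picture before closing the keeper. The bands read the same with the keeper against its stop.

**Keeper:** the fingers stalled against the stop and the force rose to about 13 N. The top camera gave about -0.01 rad afterwards.

**Bystanders:** I stayed clear of the tape measure, spool and oil can, but took no final measurement of them.

**Checks that disagreed:**
- **Finger height:** the cameras showed the real fingertips about 37 mm above the reported TCP. Going below the table level without contact confirmed it, and I corrected for it.
- **Keeper angle:** the colour-based reading from the side camera (0.21 rad) and the wrist reading at the stop (-0.12 rad) did not match the top view. I took this as bias from visible bar faces, and relied on the stall force and the top view instead.

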